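Restock the flat-tin drawer

ROBOT

A 6-joint arm with a two-finger parallel gripper is mounted at the origin on a cart in front of the work surface, level with it; the furniture and walls round the work are solid. World frame = base frame: x ahead of the robot, y to its left, z up, the work surface at z = 0. Lengths are in mm, angles in degrees, forces in N, time in s.
With the tool pointing down it reaches from about 275 to 750 mm from the base axis. Payload 10.2 kg.
Tool frame: the origin (TCP) lies midway between the tips of the shut fingers; the grasp point (between the pads) lies 19 mm behind it; z points along the fingers, y is the line along which they close (so a half turn about z gives the same grasp; the last joint's range is limited). The gripper opens to 85 mm and grips with 20 to 120 N. Pads are 22 mm wide; open, the fingers measure 114 mm over their backs; the gripper's body (76 mm by 85 mm) begins 54 mm behind the grasp point. The pads swing forward as they close: fully open they stand 13 mm farther back than shut.
Start: joints at [-12.8, 17.928, 85.812, -0, 76.261, -12.8], TCP at [525.006, -0.013, 231.294] pointing down, gripper open.
Joint ranges: [-168.41, 168.41], [-55.51, 124.54], [10.69, 146.95], [-70.63, 250.63], [1, 178], [-165.06, 165.06]. Speed limits (degrees/s): [136.94, 136.94, 172.46, 180, 180, 180].

INTERFACE

Orientations are given as a 3x3 rotation matrix whose columns are the frame's x, y, z axes.
In Python, from station import manip gives the robot as it stands.
- The arm moves only by the tool move_arm, never from a script. Its argument "steps" is a list of rows, each an object with "gripper": the opening, from -1 (shut) to 1 (fully open); "translation": the shift along the tool's x, y, z scaled (see below), a list of three; "spin": the turn about the tool's z scaled (see below). A call has 1 to 5 rows; each row shifts and turns the commanded pose from where the row before left it, along the tool's axes as they then stand; what a row does not reach is not made up. The controller multiplies each number of a shift by 60 cm and each number of a turn by 90 degrees. A row lasts 1/10 s, in which the tool goes at most 50 mm and 8.59 degrees, less where a joint would pass 70% of its speed; a pose out of reach is approached as far as the arm can. A call with a number of a shift or a turn outside -1 to 1 is refused whole. A call with a gripper value outside its range is refused whole. The fingers move at their own pace and stop on an object; "squeeze" is the grip in N (left out, the last holds). Time passes only in rows, so rows that do not move let the fingers close. It gives the time, the measured TCP pose, the force, the opening and the grip force at its end, in the units of the state.
- manip.get_obs(): the state, without advancing time (a new reading comes with each control period).
- manip.capture(name): name is "scene" or "side" or "wrist"; returns a dict with "color" (420x560x3 uint8, red, green, blue), "camera_matrix" (3x3 intrinsics, pixels), "xyz" and "attitude" of the camera in the world. Camera axes: x right, y down, z forward; pixel columns grow to the right and rows downward; lengths in mm; the calibration is good to about 2 mm. The wrist camera is an equidistant fisheye: a pixel r from the principal point sees the ray r / f radians off the axis. A picture is of the moment at which its call begins. There is no depth.
- manip.finish_job(): hands the job in; it is judged then, once.
The state is a dict: "t": time; "joints": joint angles; "qvel": joint speeds; "effort": joint torques, N m; "tool_pos": TCP position; "ee_rot": TCP orientation; "contact_force": force on the tool from outside, world axes, zero at the start; "moment": the same for the moment, N m; "grip_width": finger opening in mm; "grip_force": force on a finger pad.
Only numpy, scipy, OpenCV 4.12 (cv2) and the standard library are available. Lean on these libraries where they do the work, as an engineer would, in place of code of your own. Each camera call takes 0.05 s, during which the arm holds its last target. There are 200 camera calls.

TASK

Another flat fish tin has to go into the top drawer of the small grey and blue drawer unit, where two have slid about and take up the room. Pull that drawer all the way out and get the tin from the worktop in with the other two, so that all three end lying flat, right way up, closed up side by side with their long sides together in one straight row against the drawer's left side (left as you face it). Leave the drawer open for the stock count, the lower drawer shut, and the other things where they are.

Things in the scene. Friction and masses are not known exactly. Their poses are not given: they have to be found in the camera images.
- top_drawer (a joint): how far the top drawer is pulled out, m: 0 shut, 0.140 at its stop; it stays where left and moves at 3 to 5 N. The fixed unit (grey body 296 mm wide, 165 deep, 148 high, two blue drawer fronts) stands on the worktop's left half and may be turned a little.
- top_drawer_handle (a point): middle of the bar of the top drawer's steel bow handle; moves with the drawer. Bar 10 mm thick, 110 mm long along the point's y, 32 mm below the unit's top; 35 mm of free space between it and the blue front behind it (+x). The drawer opens along the point's -x, toward the robot; y points to the drawer's left, z up.
- top_drawer_floor (a point): centre of the floor of the top drawer's tin compartment; moves with the drawer, axes as the handle's. Inside 127 mm along x, 260 mm along y (left wall at y = +0.130). Above the floor the 6 mm side walls rise 35 mm, the back partition 31, the front 51, the unit's top 58. Fully out, the compartment clears the unit's body by 8 mm.
- lower_drawer (a joint): how far the lower drawer is pulled out, m: 0 shut. Its handle is the same as the top one, 70 mm lower.
- tin_1: flat rectangular fish tin with rounded corners, 63 (its x) x 105 (its y, the long way) x 26 mm tall (its z), white with a teal lid label; the sides that touch are about 60 mm and 100 mm apart. Origin: centre of its underside. At the start it lies in the top drawer, its long way roughly along the drawer's depth
- tin_2: flat rectangular fish tin with rounded corners, 63 (its x) x 105 (its y, the long way) x 25 mm tall (its z), gold with a dark blue lid label; the sides that touch are about 60 mm and 100 mm apart. Origin: centre of its underside. At the start it lies in the top drawer, its long way roughly along the drawer's depth
- tin_3: flat rectangular fish tin with rounded corners, 63 (its x) x 105 (its y, the long way) x 26 mm tall (its z), white with a teal lid label; the sides that touch are about 60 mm and 100 mm apart. Origin: centre of its underside. At the start it lies on the worktop at the right, between the dark steel cash box and the purple notebook
- black_spice: small upright spice jar with a black lid, the right one of two, 41 mm across, 105 mm tall, right of the drawer unit; bystander
- herb_spice: small upright spice jar with a black lid, the left one of two, 41 mm across, 105 mm tall, right of the drawer unit; bystander
- stock_pad: flat purple notebook, 210 x 152 x 14 mm, a black and white marker lying on it, on the right of the worktop; bystander
Not all that is in view belongs to the job. What is shaped like the tin_3 but red is not meant.

How it is judged (in metres and radians):
On the way:
1. the top drawer is pulled out to its stop (value of joint top_drawer above 0.13 m), for 0.2 s.
At the end, for the whole second after the job is handed in: Top drawer out by at least 125 of its 140 mm; all three tins at rest flat and right way up on its floor, each long way along the drawer's depth within 0.14 rad, closed up to the left: no tin's centre more than 42 mm right of the compartment's middle (about 17 mm of gaps in all) (value of joint top_drawer above 0.125 m and y of tin_1 in the frame of top_drawer_floor between -0.042 and 0.115 m and x of tin_1 in the frame of top_drawer_floor between -0.025 and 0.025 m and z of tin_1 in the frame of top_drawer_floor between -0.006 and 0.006 m and angle between the y axis of each of tin_1, tin_2, tin_3 and the x axis of top_drawer_floor, either way round below 0.14 rad and angle between each of tin_1, tin_2, tin_3's own z axis and vertical below 0.1 rad and linear speed of each of tin_1, tin_2, tin_3 below 0.02 m/s and y of tin_2 in the frame of top_drawer_floor between -0.042 and 0.115 m and x of tin_2 in the frame of top_drawer_floor between -0.025 and 0.025 m and z of tin_2 in the frame of top_drawer_floor between -0.006 and 0.006 m and y of tin_3 in the frame of top_drawer_floor between -0.042 and 0.115 m and x of tin_3 in the frame of top_drawer_floor between -0.025 and 0.025 m and z of tin_3 in the frame of top_drawer_floor between -0.006 and 0.006 m); the robot touches nothing.
It fails at once if another thing on the worktop is shifted by more than 30 mm (distance of any of black_spice, herb_spice, stock_pad from where it was at the start of the episode above 0.03 m).
It fails at once if the lower drawer is pulled out by more than 20 mm (value of joint lower_drawer above 0.02 m).
It also fails if it takes over 70 s, if anything falls off the work surface, if the arm or the gripper's body presses on something with over 40 N, if the wrist force passes 120 N, or if a joint passes its speed limit or range.

## Working session

There is one attempt and no reset: what is moved stays moved. The work goes in short steps, Python scripts to look and compute and a tool call to move; the robot and the scene stay as the last step left them, time stands still between calls to the robot, and variables do not carry over. Pictures are saved under pics/ and viewed, at most 10 in all, crops included, and the job is handed in when it is done.

Besides the shell and the picture viewer there is one more tool, called after "Emit:" by a JSON object that holds its "method" and its "body", one argument or row to a line. move_arm: Moves the arm, as the interface text tells. Shifts and turns lie within -1 to 1; 1 stands for 60 cm of shift or 90 degrees of turn. Its arguments: {"type":"object","properties":{"steps":{"type":"array","items":{"type":"object","properties":{"gripper":{"type":"number"},"translation":{"type":"array","items":{"type":"number","minimum":-1,"maximum":1}},"spin":{"type":"number","minimum":-1,"maximum":1}}}},"squeeze":{"type":"number"}},"required":["steps"]}

```bash
mkdir -p pics; cat > h.py <<'E'
import numpy as np, cv2, pickle
from station import manip
def cap(n,f):
    c=manip.capture(n); cv2.imwrite(f'pics/{f}.png',c['color'][:,:,::-1]); pickle.dump(c,open(f'pics/{f}.pkl','wb')); return c
def load(f): return pickle.load(open(f'pics/{f}.pkl','rb'))
def ray(c,u,v,fish=False):
    K=np.array(c['camera_matrix']); x=(u-K[0,2])/K[0,0]; y=(v-K[1,2])/K[1,1]
    if fish:
        r=np.hypot(x,y); d=np.array([np.sin(r)*x/r,np.sin(r)*y/r,np.cos(r)]) if r>1e-9 else np.array([0,0,1.])
    else: d=np.array([x,y,1.])
    d=np.array(c['attitude'])@d; return np.array(c['xyz'],float),d/np.linalg.norm(d)
def onz(c,u,v,z,fish=False):
    o,d=ray(c,u,v,fish); return o+d*(z-o[2])/d[2]
def tri(rs):
    A=0;b=0
    for o,d in rs:
        P=np.eye(3)-np.outer(d,d);A=A+P;b=b+P@o
    p=np.linalg.solve(A,b); return p,[float(np.linalg.norm((np.eye(3)-np.outer(d,d))@(p-o))) for o,d in rs]
E
python3 - <<'E'
from h import *
cs=[cap(n,n+'0') for n in('scene','side','wrist')]
for c in cs: print(np.round(c['xyz']),np.round(c['attitude'],2).tolist(),np.round(c['camera_matrix'],1).tolist())
o=manip.get_obs();print(np.round(o['ee_rot'],3).tolist(),o['t'],o['grip_width'])
a=cs[0]['color'];b=cs[1]['color']
cv2.imwrite('pics/both.png',cv2.resize(np.vstack([a,b]),None,fx=.71,fy=.71)[:,:,::-1])
E
```

```text
[-729. -690.  832.] [[0.43, -0.42, 0.8], [-0.9, -0.21, 0.38], [0.0, -0.88, -0.47]] [[455.5, 0.0, 283.0], [0.0, 455.5, 206.2], [0.0, 0.0, 1.0]]
[222. 942. 753.] [[-0.96, -0.15, 0.26], [-0.29, 0.49, -0.82], [-0.01, -0.86, -0.51]] [[451.7, 0.0, 281.3], [0.0, 451.7, 208.0], [0.0, 0.0, 1.0]]
[525.  71. 373.] [[1.0, -0.0, -0.0], [-0.0, -0.96, -0.28], [-0.0, 0.28, -0.96]] [[325.2, 0.0, 279.2], [0.0, 325.2, 208.6], [0.0, 0.0, 1.0]]
[[0.0, 1.0, -0.001], [1.0, -0.0, 0.0], [0.0, -0.001, -1.0]] 0.15 85.4053648612016
```

View pics/scene0.png

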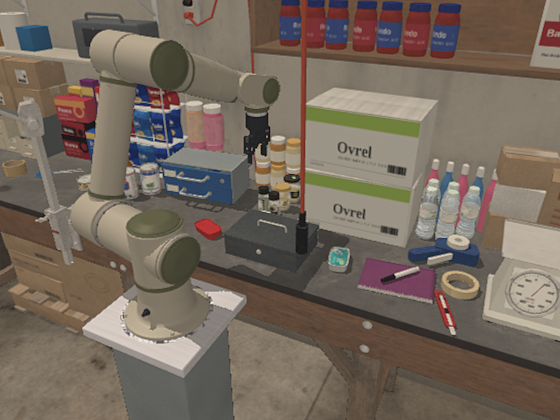

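View pics/side0.png

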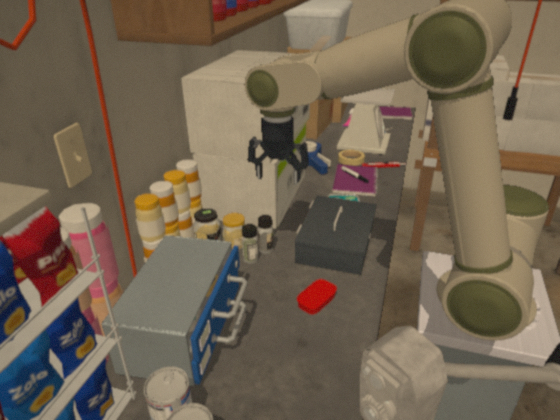

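View pics/wrist0.png

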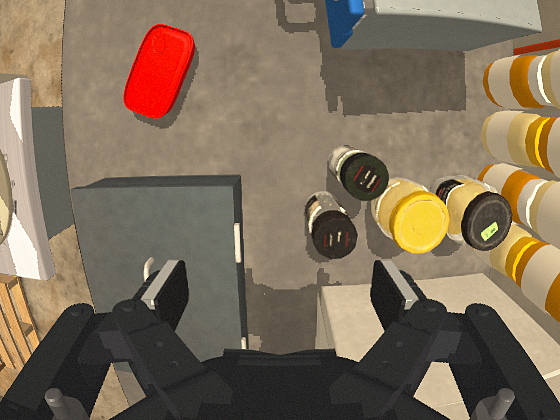

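The teal-lidded tin at scene (340,259) lies between the cash box and the notebook. The red one at scene (208,228) is the decoy. The unit's handles are near scene (190,185) and side (235,290). I'll check enlarged crops.

```bash
python3 - <<'E'
from h import *
a=load('scene0')['color'];b=load('side0')['color']
f=lambda im,x,y,w,h,s:cv2.resize(im[y:y+h,x:x+w],None,fx=s,fy=s,interpolation=cv2.INTER_CUBIC)
A=f(a,155,145,100,75,4);B=f(a,315,235,100,75,4);C=f(b,170,240,100,75,4)[:,:];D=f(b,320,180,100,75,4)
C=f(b,170,245,100,150,4)[:600]
cv2.imwrite('pics/crop1.png',np.hstack([np.vstack([A,B]),C])[:,:,::-1])
E
```

```text
(no output)
```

View pics/crop1.png

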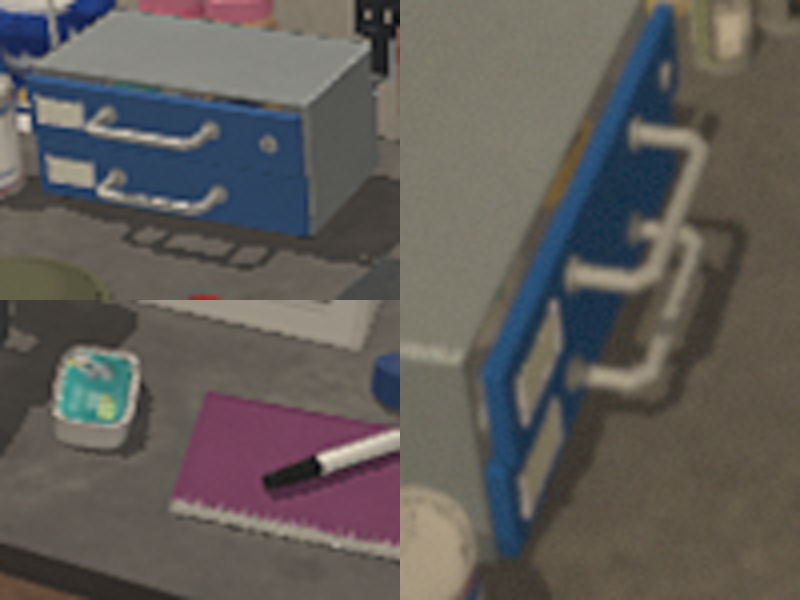

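```bash
python3 - <<'E'
from h import *
s=load('scene0');d=load('side0');w=load('wrist0')
S=lambda x,y:ray(s,155+x/4,145+y/4); D=lambda x,y:ray(d,170+(x-400)/4,245+y/4)
for n,p,q in[('barL',(92,126),(660,277)),('barR',(206,141),(702,142)),('topFL',(35,75),(465,352)),('mL',(103,113),(573,275)),('mR',(211,127),(635,135))]:
    r=tri([S(*p),D(*q)]);print(n,np.round(r[0],1),np.round(r[1],1))
for p in[(303,108),(30,72),(365,42)]: print('top148',np.round(onz(s,155+p[0]/4,145+p[1]/4,148)))
for p in[(62,350),(138,352),(133,430),(55,425),(97,393)]: print('tin',np.round(onz(s,315+p[0]/4,235+(p[1]-300)/4,26)))
hsv=cv2.cvtColor(d['color'],cv2.COLOR_RGB2HSV);m=cv2.inRange(hsv,(80,80,60),(95,255,255));m[:180]=0;m[220:]=0;m[:,:310]=0;m[:,380:]=0
ys,xs=np.nonzero(m);print(xs.min(),xs.max(),ys.min(),ys.max())
print('side tin',np.round(onz(d,xs.mean(),ys.mean(),26)))
# unit front edge seen by wrist
for u,v in[(330,48),(357,46),(541,30)]: print(np.round(onz(w,u,v,148,True)))
for u,v in[(335,236),(362,178)]: print('jar',np.round(onz(w,u,v,105,True)))
E
```

```text
barL [510.4 336.5 117.2] [2.9 2.9]
barR [532.4 225.9 112.6] [5.6 5.6]
topFL [560.3 433.7 138.4] [4.6 4.6]
mL [549.2 350.  115.6] [1. 1.]
mR [564.4 238.4 115.1] [1.2 1.2]
top148 [580. 144. 148.]
top148 [538. 424. 148.]
top148 [746. 173. 148.]
tin [ 443. -304.   26.]
tin [ 467. -360.   26.]
tin [ 364. -390.   26.]
tin [ 344. -335.   26.]
tin [ 398. -349.   26.]
330 356 196 200
side tin [ 418. -348.   26.]
[559. 120. 148.]
[578. 123. 148.]
[754. 169. 148.]
jar [574. -32. 105.]
jar [595.  21. 105.]
```

Emit:
{"method": "move_arm", "body": {
  "steps": [
    {"translation": [0.079,0,0],"gripper": 1},
    {"translation": [0.079,0,0],"gripper": 1},
    {"translation": [0.079,0,0],"gripper": 1},
    {"translation": [0.079,0,0],"gripper": -0.2},
    {"translation": [0.079,0,0],"gripper": -0.2}
  ]
}}

```text
validation failed for argument at $.st...
```

Emit:
{"method": "move_arm", "body": {
  "steps": [
    {"translation": [0.075,-0.005,0],"gripper": -0.2},
    {"spin": -0.0944,"gripper": -0.2},
    {"gripper": -0.2},
    {"gripper": -0.2}
  ]
}}

```text
validation failed for argument at $.st...
```

```bash
python3 - <<'E'
from h import *
c=cap('wrist','wrist1');o=manip.get_obs();print(np.round(o['tool_pos'],1),np.round(o['ee_rot'],3).tolist(),o['grip_width'],o['t'],np.round(o['joints'],1))
E
```

```text
[524.9   0.  231. ] [[0.0, 1.0, -0.001], [1.0, -0.0, 0.0], [0.0, -0.001, -1.0]] 85.32836970052823 0.2 [-12.8  17.9  85.8   0.   76.3 -12.8]
```

View pics/wrist1.png

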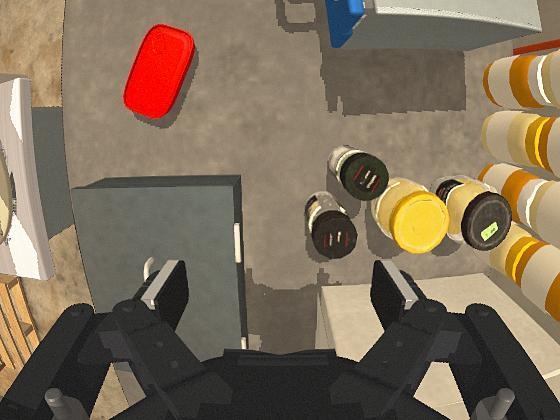

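The moves were refused, so this view is the same as before. I'll resend them with every field filled in.

Emit:
{"method": "move_arm", "body": {
  "steps": [
    {"gripper": 1.0,"translation": [0.079,0.0,0.0],"spin": 0.0},
    {"gripper": 1.0,"translation": [0.079,0.0,0.0],"spin": 0.0},
    {"gripper": 1.0,"translation": [0.079,0.0,0.0],"spin": 0.0},
    {"gripper": -0.2,"translation": [0.079,0.0,0.0],"spin": 0.0},
    {"gripper": -0.2,"translation": [0.079,0.0,0.0],"spin": 0.0}
  ],
  "squeeze": 40
}}

```text
t: 0.7
tool_pos: [524.6, 238.9, 231.2]
ee_rot: [[0.0, 1.0, -0.0], [1.0, -0.0, -0.0], [-0.0, -0.0, -1.0]]
contact_force: [0.4, -1.2, -0.4]
grip_width: 59.1
grip_force: 0.0
```

Emit:
{"method": "move_arm", "body": {
  "steps": [
    {"gripper": -0.2,"translation": [0.075,-0.005,0.0],"spin": 0.0},
    {"gripper": -0.2,"translation": [0.0,0.0,0.0],"spin": -0.0944},
    {"gripper": -0.2,"translation": [0.0,0.0,0.0],"spin": 0.0},
    {"gripper": -0.2,"translation": [0.0,0.0,0.0],"spin": 0.0}
  ]
}}

```text
t: 1.1
tool_pos: [522.1, 281.5, 231.1]
ee_rot: [[-0.144, 0.99, -0.0], [0.99, 0.144, -0.0], [-0.0, -0.0, -1.0]]
contact_force: [0.4, -0.5, -0.3]
grip_width: 34.2
grip_force: 0.0
```

```bash
python3 - <<'E'
from h import *
c=cap('wrist','wrist1');o=manip.get_obs();print(np.round(o['tool_pos'],1),np.round(o['ee_rot'],3).tolist(),o['grip_width'],o['t'],np.round(o['joints'],1))
E
```

```text
[522.2 281.2 231.3] [[-0.144, 0.99, -0.0], [0.99, 0.144, -0.0], [-0.0, -0.0, -1.0]] 34.267057745934444 1.15 [17.  26.6 73.3 -0.  80.1  8.7]
```

View pics/wrist1.png

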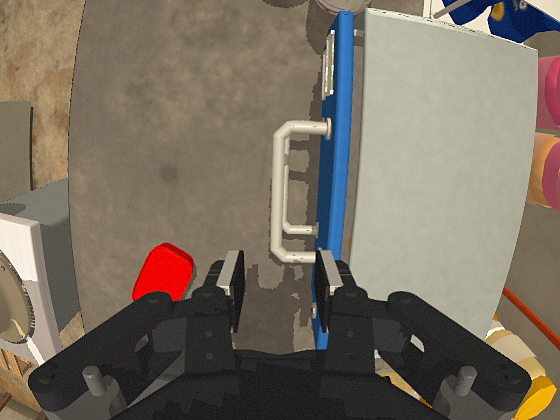

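The wrist view shows the top handle's bar running from about (280,133) to (279,253). The lower bar is just visible behind it, and the fingers are too far along tool +y.

```bash
python3 - <<'E'
from h import *
w=load('wrist1');s=load('scene0');d=load('side0')
W=lambda u,v:ray(w,u,v,True)
S=lambda x,y:ray(s,155+x/4,145+y/4); D=lambda x,y:ray(d,170+(x-400)/4,245+y/4)
print('L',tri([W(280,133),S(92,126),D(660,277)]));print('R',tri([W(279,252),S(206,141),D(702,142)]))
a=onz(w,280,140,116,True);b=onz(w,279,247,116,True);print(a,b,np.degrees(np.arctan2(b[0]-a[0],a[1]-b[1])))
print('mid',(onz(w,280,133,116,True)+onz(w,279,252,116,True))/2)
g=[onz(w,u,v,141,True) for u,v in[(353,20),(352,110),(345,230),(326,340)]];print(np.round(g,1).tolist())
g=[onz(w,u,v,148,True) for u,v in[(366,12),(351,240)]];print('top',np.round(g,1).tolist())
E
```

```text
L (array([512.08950483, 337.86163536, 116.77910091]), [2.3098397868683747, 2.516660289969636, 3.866654780534753])
R (array([530.98262188, 230.40133176, 111.89784281]), [7.209868451932941, 9.176107110663633, 3.334425252553034])
[514.74739258 333.69229759 116.        ] [526.82127262 243.96438247 116.        ] 7.663744979333336
mid [520.72165573 289.25492753 116.        ]
[[553.5, 432.3, 141.0], [562.2, 365.2, 141.0], [573.7, 275.3, 141.0], [580.7, 168.4, 141.0]]
top [[560.8, 438.4, 148.0], [578.2, 270.3, 148.0]]
```

Emit:
{"method": "move_arm", "body": {
  "steps": [
    {"gripper": -0.2,"translation": [0.01,-0.001,0.05],"spin": 0.0075},
    {"gripper": -0.2,"translation": [0,0,0.06],"spin": 0.0},
    {"gripper": -0.2,"translation": [0.0,0.0,0.06],"spin": 0.0},
    {"gripper": -0.2,"translation": [0.0,0.0,0.052],"spin": 0.0},
    {"gripper": -0.2,"translation": [0.0,0.0,0.0],"spin": 0.0}
  ]
}}

```text
t: 1.65
tool_pos: [522.0, 287.0, 98.2]
ee_rot: [[-0.132, 0.991, 0.003], [0.991, 0.132, 0.001], [0.0, 0.003, -1.0]]
contact_force: [-0.2, -0.2, 1.1]
grip_width: 34.4
grip_force: 0.0
```

Emit:
{"method": "move_arm", "body": {
  "steps": [
    {"gripper": -1,"translation": [0.0,0.0,0.0],"spin": 0.0},
    {"gripper": -1,"translation": [0,0,0.0],"spin": 0.0},
    {"gripper": -1,"translation": [0.0,0.0,0.0],"spin": 0.0},
    {"gripper": -1,"translation": [0.0,0.0,0.0],"spin": 0.0}
  ]
}}

```text
t: 2.05
tool_pos: [520.8, 287.1, 98.3]
ee_rot: [[-0.135, 0.991, 0.0], [0.991, 0.135, -0.001], [-0.001, 0.0, -1.0]]
contact_force: [1.2, -5.1, 1.8]
grip_width: 8.6
grip_force: 39.2
```

Emit:
{"method": "move_arm", "body": {
  "steps": [
    {"gripper": -1,"translation": [0.0,-0.03,0.0],"spin": 0.0},
    {"gripper": -1,"translation": [0,-0.04,0.0],"spin": 0.0},
    {"gripper": -1,"translation": [0.0,-0.04,0.0],"spin": 0.0},
    {"gripper": -1,"translation": [0.0,-0.04,0.0],"spin": 0.0},
    {"gripper": -1,"translation": [0.0,-0.04,0.0],"spin": 0.0}
  ]
}}

```text
t: 2.55
tool_pos: [407.1, 273.9, 98.3]
ee_rot: [[-0.135, 0.991, 0.002], [0.991, 0.135, 0.004], [0.004, 0.003, -1.0]]
contact_force: [3.3, 15.5, -2.5]
grip_width: 8.4
grip_force: 40.2
```

Emit:
{"method": "move_arm", "body": {
  "steps": [
    {"gripper": -1,"translation": [0.0,-0.03,0.0],"spin": 0.0},
    {"gripper": -1,"translation": [0,-0.017,0.0],"spin": 0.0},
    {"gripper": -1,"translation": [0.0,0,0.0],"spin": 0.0},
    {"gripper": -1,"translation": [0.0,0,0.0],"spin": 0.0}
  ]
}}

```text
t: 2.95
tool_pos: [385.9, 270.8, 99.9]
ee_rot: [[-0.134, 0.991, 0.017], [0.991, 0.134, 0.007], [0.005, 0.018, -1.0]]
contact_force: [28.3, 11.6, -14.4]
grip_width: 8.2
grip_force: 40.3
```

Emit:
{"method": "move_arm", "body": {
  "steps": [
    {"gripper": -0.2,"translation": [0.0,0,0.0],"spin": 0.0},
    {"gripper": -0.2,"translation": [0,0,0.0],"spin": 0.0},
    {"gripper": -0.2,"translation": [0.0,0,-0.06],"spin": 0.0},
    {"gripper": -0.2,"translation": [0.0,0,-0.08],"spin": 0.0},
    {"gripper": -0.2,"translation": [0.0,0,-0.08],"spin": 0.0}
  ]
}}

```text
t: 3.45
tool_pos: [378.8, 268.3, 231.5]
ee_rot: [[-0.136, 0.991, -0.002], [0.991, 0.136, -0.0], [-0.0, -0.002, -1.0]]
contact_force: [0.6, 0.6, 0.2]
grip_width: 34.2
grip_force: 0.0
```

Emit:
{"method": "move_arm", "body": {
  "steps": [
    {"gripper": 1,"translation": [0.0,0.08,-0.02],"spin": 0.0},
    {"gripper": 1,"translation": [0,0.08,-0.02],"spin": 0.0},
    {"gripper": 1,"translation": [0.0,0,0.0],"spin": 0.0},
    {"gripper": 1,"translation": [0.0,0,0.0],"spin": 0.0}
  ]
}}

```text
t: 3.85
tool_pos: [474.5, 281.5, 253.1]
ee_rot: [[-0.136, 0.991, -0.002], [0.991, 0.136, -0.0], [-0.0, -0.002, -1.0]]
contact_force: [0.4, 0.7, -0.3]
grip_width: 85.5
grip_force: 0.0
```

```bash
python3 - <<'E'
from h import *
c=cap('wrist','wrist2');o=manip.get_obs();print(np.round(o['tool_pos'],1),np.round(o['ee_rot'],3).tolist(),o['grip_width'],o['t'],np.round(o['joints'],1))
cap('scene','scene2');cap('side','side2')
E
```

```text
[473.8 281.5 253.3] [[-0.136, 0.991, -0.002], [0.991, 0.136, -0.0], [-0.0, -0.002, -1.0]] 85.40451894515854 3.9 [18.5 20.5 79.   0.  80.7 10.7]
```

View pics/wrist2.png

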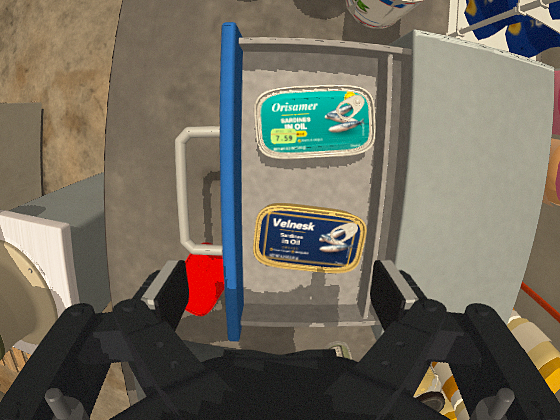

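The wrist view shows the drawer fully out. The teal tin is at (315,122), the gold tin at (309,237), the left wall near row 48, the front's inner edge near column 243 and the back partition near column 385.

```bash
python3 - <<'E'
from h import *
w=load('wrist2');s=load('scene2');d=load('side2')
W=lambda u,v,z:onz(w,u,v,z,True)
a=W(183,135,116);b=W(181,245,116);print('bar',a,b,np.degrees(np.arctan2(b[0]-a[0],a[1]-b[1])),(a+b)/2)
for n,p,z in[('LW front',(244,43),125),('LW back',(384,52),125),('part top',(381,60),121),('part bot',(376,310),121),('frontface',(243,60),141),('frontface',(243,300),141),('RW',(300,322),125)]: print(n,np.round(W(*p,z),1))
hsv=cv2.cvtColor(w['color'],cv2.COLOR_RGB2HSV)
for n,(x0,x1,y0,y1) in{'t1':(246,384,75,172),'t2':(246,375,192,285)}.items():
    g=hsv[y0:y1,x0:x1]; m=((g[:,:,1]>60)|(g[:,:,2]>190)).astype(np.uint8)
    m=cv2.morphologyEx(m,cv2.MORPH_OPEN,np.ones((3,3)))
    c=max(cv2.findContours(m,0,2)[0],key=cv2.contourArea)[:,0]
    P=np.array([W(x+x0,y+y0,115)[:2] for x,y in c],np.float32)
    r=cv2.minAreaRect(P);print(n,r)
def bl(c,lo,hi,box):
    h=cv2.cvtColor(c['color'],cv2.COLOR_RGB2HSV);m=cv2.inRange(h,lo,hi);x0,x1,y0,y1=box
    ys,xs=np.nonzero(m[y0:y1,x0:x1]);return len(xs),xs.mean()+x0,ys.mean()+y0
# height check via other views: teal centroid
wt=bl(w,(75,90,60),(95,255,255),(246,384,75,172))
for c,box in((s,(150,260,130,240)),(d,(100,300,200,400))):
    t=bl(c,(75,90,60),(95,255,255),box);print(wt,t,tri([ray(w,*wt[1:],True),ray(c,*t[1:])]))
E
```

```text
bar [382.39482027 326.85812893 116.        ] [386.62688022 222.78780309 116.        ] 2.328671926700832 [384.51085024 274.82296601 116.        ]
LW front [427.3 410.4 125. ]
LW back [544.  422.4 125. ]
part top [543.4 415.6 121. ]
part bot [589.1 178.  121. ]
frontface [430.6 393.1 141. ]
frontface [453.  187.7 141. ]
RW [511.6 158.7 125. ]
t1 ((494.09442138671875, 351.61016845703125), (101.53262329101562, 61.64784622192383), 9.550363540649414)
t2 ((507.46282958984375, 245.4364013671875), (105.220703125, 65.69606018066406), 0.7442900538444519)
(4197, np.float64(313.4522277817489), np.float64(121.36931141291399)) (57, np.float64(173.2982456140351), np.float64(178.21052631578948)) (array([496.06389919, 349.57629093, 115.22543548]), [3.413648712461164, 3.413648712461201])
(4197, np.float64(313.4522277817489), np.float64(121.36931141291399)) (545, np.float64(239.102752293578), np.float64(322.2348623853211)) (array([494.15483909, 352.12109472, 111.70972756]), [0.030421363794153194, 0.030421363794200733])
```

Emit:
{"method": "move_arm", "body": {
  "steps": [
    {"gripper": 0.3,"translation": [-0.057,0.0165,0.0],"spin": 0.0},
    {"gripper": 0.3,"translation": [-0.057,0.0165,0.0],"spin": 0.0},
    {"gripper": 0.3,"translation": [-0.0555,0.0165,0],"spin": 0.0},
    {"gripper": 0.3,"translation": [0.0,0,0],"spin": 0.0}
  ]
}}

```text
t: 4.4
tool_pos: [518.3, 182.1, 254.1]
ee_rot: [[-0.133, 0.991, -0.0], [0.991, 0.133, -0.001], [-0.001, -0.0, -1.0]]
contact_force: [-0.8, 0.2, 0.1]
grip_width: 55.5
grip_force: 0.0
```

Emit:
{"method": "move_arm", "body": {
  "steps": [
    {"gripper": 0.3,"translation": [0.0,0.0,0.07],"spin": 0.0},
    {"gripper": 0.3,"translation": [0,0.0,0.07],"spin": 0.0},
    {"gripper": 0.3,"translation": [0.0,0,0.06],"spin": 0.0},
    {"gripper": 0.3,"translation": [0.0,0,0.05],"spin": 0.0},
    {"gripper": 0.3,"translation": [0.0,0,0.0117],"spin": 0.0}
  ]
}}

```text
t: 4.9
tool_pos: [515.5, 185.4, 94.4]
ee_rot: [[-0.137, 0.991, -0.006], [0.991, 0.137, -0.001], [0.0, -0.006, -1.0]]
contact_force: [-0.1, 0.6, -0.4]
grip_width: 55.5
grip_force: 0.0
```

Emit:
{"method": "move_arm", "body": {
  "steps": [
    {"gripper": 0.3,"translation": [0.02,0.0,0.0],"spin": 0.0},
    {"gripper": 0.3,"translation": [0.02,0.0,0.0],"spin": 0.0},
    {"gripper": 0.3,"translation": [0.02,0,0.0],"spin": 0.0}
  ]
}}

```text
t: 5.2
tool_pos: [513.5, 222.0, 98.9]
ee_rot: [[-0.137, 0.991, 0.003], [0.991, 0.137, 0.0], [0.0, 0.003, -1.0]]
contact_force: [0.9, -1.7, 1.4]
grip_width: 55.3
grip_force: 1.0
```

Emit:
{"method": "move_arm", "body": {
  "steps": [
    {"gripper": 0.3,"translation": [0.02,0.0,0.002],"spin": 0.0},
    {"gripper": 0.3,"translation": [0.02,0.0,0.0],"spin": 0.0},
    {"gripper": 0.3,"translation": [0.02,0,0.0],"spin": 0.0},
    {"gripper": 0.3,"translation": [0.015,0,0.0],"spin": 0.0},
    {"gripper": 0.3,"translation": [0.0,0,0.0],"spin": 0.0}
  ]
}}

```text
t: 5.7
tool_pos: [506.7, 266.4, 95.8]
ee_rot: [[-0.137, 0.991, -0.0], [0.991, 0.137, 0.001], [0.001, -0.0, -1.0]]
contact_force: [-0.2, -0.6, -0.3]
grip_width: 55.8
grip_force: 0.0
```

Emit:
{"method": "move_arm", "body": {
  "steps": [
    {"gripper": 0.3,"translation": [0.01,0.0,0.0],"spin": 0.0},
    {"gripper": 0.3,"translation": [0.005,0.0,0.0],"spin": 0.0},
    {"gripper": 0.3,"translation": [0.0,0,0.0],"spin": 0.0}
  ]
}}

```text
t: 6.0
tool_pos: [505.6, 274.3, 95.7]
ee_rot: [[-0.136, 0.991, -0.0], [0.991, 0.136, 0.0], [0.0, -0.0, -1.0]]
contact_force: [0.0, -0.0, -0.8]
grip_width: 55.4
grip_force: 0.0
```

Emit:
{"method": "move_arm", "body": {
  "steps": [
    {"gripper": 0.3,"translation": [0.005,0.0,0.0],"spin": 0.0},
    {"gripper": 0.3,"translation": [0.005,0.0,0.0],"spin": 0.0},
    {"gripper": 0.3,"translation": [0.0,0,0.0],"spin": 0.0}
  ]
}}

```text
t: 6.3
tool_pos: [504.9, 280.3, 95.8]
ee_rot: [[-0.136, 0.991, -0.0], [0.991, 0.136, 0.0], [0.0, -0.0, -1.0]]
contact_force: [-0.4, -0.3, -0.2]
grip_width: 55.4
grip_force: 0.1
```

```bash
python3 - <<'E'
from h import *
c=cap('wrist','wrist3')['color'];d=cap('side','side3')['color']
f=lambda im,x,y,w,h,s:cv2.resize(im[y:y+h,x:x+w],None,fx=s,fy=s,interpolation=cv2.INTER_CUBIC)
cv2.imwrite('pics/c3.png',np.hstack([cv2.resize(c,(400,300)),f(d,140,230,200,150,2)])[:,:,::-1])
E
```

```text
(no output)
```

View pics/c3.png

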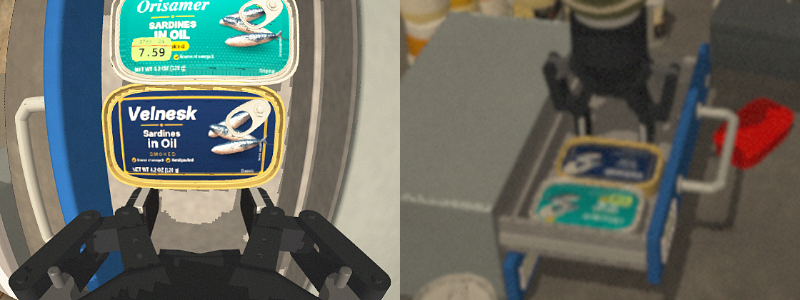

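The two tins are now side by side and aligned, almost at the left wall. I'll close the rest of the gap.

Emit:
{"method": "move_arm", "body": {
  "steps": [
    {"gripper": 0.3,"translation": [0.005,0.0,0.0],"spin": 0.0},
    {"gripper": 0.3,"translation": [0.004,0.0,0.0],"spin": 0.0},
    {"gripper": 0.3,"translation": [0.0,0,0.0],"spin": 0.0}
  ]
}}

```text
t: 6.7
tool_pos: [504.2, 285.5, 95.9]
ee_rot: [[-0.136, 0.991, 0.0], [0.991, 0.136, -0.0], [-0.0, 0.0, -1.0]]
contact_force: [-0.0, -1.4, 0.5]
grip_width: 55.6
grip_force: 0.6
```

Emit:
{"method": "move_arm", "body": {
  "steps": [
    {"gripper": 0.3,"translation": [0.004,0.0,0.0],"spin": 0.0},
    {"gripper": 0.3,"translation": [0.0,0.0,0.0],"spin": 0.0}
  ]
}}

```text
t: 6.9
tool_pos: [503.9, 286.2, 95.9]
ee_rot: [[-0.136, 0.991, -0.001], [0.991, 0.136, -0.003], [-0.003, -0.001, -1.0]]
contact_force: [-0.5, -10.7, 1.7]
grip_width: 55.6
grip_force: 5.6
```

Emit:
{"method": "move_arm", "body": {
  "steps": [
    {"gripper": 0.3,"translation": [-0.015,0.0,0.0],"spin": 0.0},
    {"gripper": 0.3,"translation": [0.0,0.0,-0.08],"spin": 0.0},
    {"gripper": 0.3,"translation": [0.0,0,-0.08],"spin": 0.0},
    {"gripper": 1,"translation": [-0.02,0,-0.08],"spin": 0.0},
    {"gripper": 1,"translation": [-0.02,0,-0.03],"spin": 0.0}
  ]
}}

```text
t: 7.4
tool_pos: [509.4, 255.2, 263.0]
ee_rot: [[-0.137, 0.991, 0.007], [0.991, 0.137, 0.003], [0.002, 0.008, -1.0]]
contact_force: [0.4, -0.1, -0.3]
grip_width: 81.9
grip_force: 0.0
```

```bash
python3 - <<'E'
from h import *
w=cap('wrist','wrist4');s=load('scene0');d=load('side0')
for p,q in[((303,248),(511,115)),((304,215),(514,92)),((304,100),(525,50))]: print('cable',tri([ray(s,*p),ray(d,*q)]))
# cash box top at several heights: handle top scene (272,222); side
print('box',tri([ray(s,226,230),ray(d,296,240)]),tri([ray(s,308,262),ray(d,362,268)]))
hsv=cv2.cvtColor(s['color'],cv2.COLOR_RGB2HSV)
X=np.array([.991,.131]);Y=np.array([-.131,.991])
h=cv2.cvtColor(w['color'],cv2.COLOR_RGB2HSV)
for n,lo,hi in(('t1',(75,90,60),(95,255,255)),('t2',(100,90,20),(125,255,120))):
    m=cv2.inRange(h,lo,hi);c=[k for k in cv2.findContours(m,0,2)[0] if cv2.contourArea(k)>800]
    for k in c:
        P=np.array([onz(w,x,y,115,True)[:2] for x,y in k[:,0]],np.float32);r=cv2.minAreaRect(P);p=np.array(r[0]);print(n,np.round(r[0]),np.round(r[1]),r[2],'rel',p@X-538,p@Y-218.5,cv2.boundingRect(k))
E
```

```text
cable (array([ -27.72801641, -401.42872797,  330.96698955]), [0.9722875679764553, 0.9722875679763318])
cable (array([ -18.15418932, -396.41546355,  397.93888   ]), [3.063060840269442, 3.0630608402694612])
cable (array([   7.97537675, -359.95358459,  562.44860051]), [54.04753502371991, 54.047535023719824])
box (array([432.43848835,  42.13419184,  57.89389244]), [54.52728761096065, 54.52728761096062]) (array([ 360.562034  , -211.5799473 ,  -71.60930176]), [71.72314504746618, 71.72314504746635])
t1 [493. 386.] [93. 51.] 7.387331008911133 rel 0.6767170715331758 99.82751760864255 (227, 23, 106, 56)
t2 [494. 326.] [79. 41.] 7.394331932067871 rel -6.0137209167480705 40.11986087036132 (227, 93, 90, 47)
t2 [749. 501.] [133.  33.] 24.141021728515625 rel 269.7226354064942 180.24236367797852 (480, 0, 80, 29)
t2 [435. 274.] [ 22. 311.] 3.982832431793213 rel -70.86896810913083 -4.20852908325196 (192, 0, 21, 311)
```

Emit:
{"method": "move_arm", "body": {
  "steps": [
    {"gripper": 1,"translation": [-0.08,-0.023,0.0],"spin": 0.0},
    {"gripper": 1,"translation": [-0.08,-0.023,0.0],"spin": 0.0},
    {"gripper": 1,"translation": [-0.08,-0.023,0.0],"spin": 0.0},
    {"gripper": 1,"translation": [-0.08,-0.023,0.0],"spin": 0.0},
    {"gripper": 1,"translation": [-0.08,-0.023,0.0],"spin": 0.0}
  ]
}}

```text
t: 7.95
tool_pos: [471.9, 6.4, 257.4]
ee_rot: [[-0.136, 0.991, -0.0], [0.991, 0.136, 0.001], [0.001, 0.0, -1.0]]
contact_force: [0.8, -0.9, 0.3]
grip_width: 85.7
grip_force: 0.0
```

Emit:
{"method": "move_arm", "body": {
  "steps": [
    {"gripper": 1,"translation": [-0.08,-0.023,0.0],"spin": 0.0},
    {"gripper": 1,"translation": [-0.08,-0.023,0.0],"spin": 0.0},
    {"gripper": 1,"translation": [-0.08,-0.023,0.0],"spin": 0.0},
    {"gripper": 1,"translation": [-0.08,-0.023,0.0],"spin": 0.0},
    {"gripper": 1,"translation": [-0.08,-0.023,0.0],"spin": 0.0}
  ]
}}

```text
t: 8.45
tool_pos: [436.3, -241.0, 257.4]
ee_rot: [[-0.136, 0.991, 0.0], [0.991, 0.136, 0.001], [0.001, 0.001, -1.0]]
contact_force: [1.2, 0.2, 1.0]
grip_width: 85.2
grip_force: 0.0
```

Emit:
{"method": "move_arm", "body": {
  "steps": [
    {"gripper": 1,"translation": [-0.08,-0.023,0.0],"spin": 0.0},
    {"gripper": 1,"translation": [-0.08,-0.023,0.0],"spin": 0.0},
    {"gripper": 1,"translation": [0.0,0.0,0.0],"spin": 0.09},
    {"gripper": 1,"translation": [0.0,0.0,0.0],"spin": 0.09},
    {"gripper": 1,"translation": [0.0,0.0,0.0],"spin": 0.09}
  ]
}}

```text
t: 8.95
tool_pos: [422.6, -338.3, 257.0]
ee_rot: [[0.29, 0.957, -0.0], [0.957, -0.29, 0.001], [0.001, -0.0, -1.0]]
contact_force: [-0.2, 0.1, -0.7]
grip_width: 85.1
grip_force: 0.0
```

Emit:
{"method": "move_arm", "body": {
  "steps": [
    {"gripper": 1,"translation": [0.0,0.0,0.0],"spin": 0.09},
    {"gripper": 1,"translation": [0.0,0.0,0.0],"spin": 0.09},
    {"gripper": 1,"translation": [0.0,0.0,0.0],"spin": 0.09},
    {"gripper": 1,"translation": [0.0,0.0,0.0],"spin": 0.09},
    {"gripper": 1,"translation": [0.0,0.0,0.0],"spin": 0.09}
  ]
}}

```text
t: 9.45
tool_pos: [422.8, -337.9, 257.1]
ee_rot: [[0.842, 0.54, 0.0], [0.54, -0.842, 0.001], [0.001, -0.001, -1.0]]
contact_force: [0.2, -0.3, -1.0]
grip_width: 85.2
grip_force: 0.0
```

Emit:
{"method": "move_arm", "body": {
  "steps": [
    {"gripper": 1,"translation": [0.0,0.0,0.0],"spin": 0.09},
    {"gripper": 1,"translation": [0.0,0.0,0.0],"spin": 0.09},
    {"gripper": 1,"translation": [0.0,0.0,0.0],"spin": 0.0},
    {"gripper": 1,"translation": [0.0,0.0,0.0],"spin": 0.0}
  ]
}}

```text
t: 9.85
tool_pos: [422.7, -338.0, 257.4]
ee_rot: [[0.956, 0.293, -0.0], [0.293, -0.956, 0.001], [0.0, -0.001, -1.0]]
contact_force: [-0.6, 0.4, 0.4]
grip_width: 85.2
grip_force: 0.0
```

```bash
python3 - <<'E'
from h import *
w=cap('wrist','wrist5');o=manip.get_obs();print(np.round(o['tool_pos'],1),np.round(o['joints'],1))
h=cv2.cvtColor(w['color'],cv2.COLOR_RGB2HSV)
m=cv2.inRange(h,(75,90,60),(95,255,255))
for k in cv2.findContours(m,0,2)[0]:
    if cv2.contourArea(k)>200: print(cv2.boundingRect(k))
E
```

```text
[ 422.7 -338.1  257.6] [-51.1  19.   80.4   0.   80.6  21.9]
(258, 147, 46, 78)
```

View pics/wrist5.png

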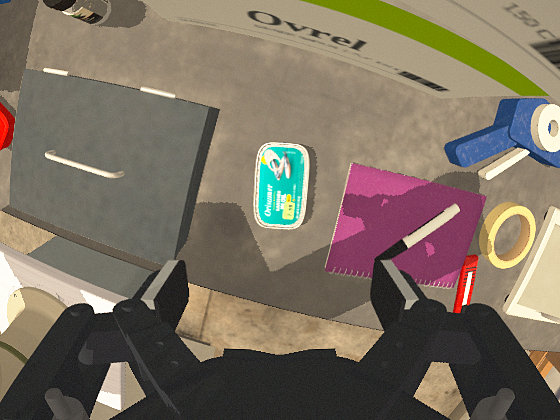

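The wrist view shows tin_3, teal with a white rim, at (281,186). It lies between the cash box (left) and the notebook (right), with free space on both sides.

```bash
python3 - <<'E'
from h import *
w=load('wrist5');s=load('scene0');o=manip.get_obs()
h=cv2.cvtColor(w['color'],cv2.COLOR_RGB2HSV);x0,y0=240,130
g=h[130:240,240:325];m=((g[:,:,1]>90)|(g[:,:,2]>165)).astype(np.uint8)
k=max(cv2.findContours(cv2.morphologyEx(m,2,np.ones((3,3))),0,2)[0],key=cv2.contourArea)[:,0]
for z in(0,26):
    P=np.array([onz(w,x+x0,y+y0,z,True)[:2] for x,y in k],np.float32);r=cv2.minAreaRect(P);print(z,r)
L=cv2.inRange(h,(75,90,60),(95,255,255));k=max(cv2.findContours(L,0,2)[0],key=cv2.contourArea)
P=np.array([onz(w,x,y,26,True)[:2] for x,y in k[:,0]],np.float32);print('label',cv2.minAreaRect(P))
(u,v),_,_=cv2.minAreaRect(k);hs=cv2.inRange(cv2.cvtColor(s['color'],cv2.COLOR_RGB2HSV),(75,90,60),(95,255,255));hs[:, :315]=0;hs[:,360:]=0;hs[:230]=0;hs[290:]=0
ks=max(cv2.findContours(hs,0,2)[0],key=cv2.contourArea);us=cv2.minAreaRect(ks)[0];print(us,tri([ray(w,u,v,True),ray(s,*us)]))
R=np.array(o['ee_rot']);print(np.array(r[0]),R.T[:2,:2]@(np.array([0,0])),np.degrees(np.arctan2(R[1,0],R[0,0])))
E
```

```text
0 ((406.9716491699219, -343.58056640625), (112.2735824584961, 68.15751647949219), 13.102632522583008)
26 ((412.38861083984375, -341.861572265625), (104.9694595336914, 63.723419189453125), 13.102653503417969)
label ((412.70220947265625, -341.9545593261719), (93.1623764038086, 50.963714599609375), 13.24524974822998)
(338.56756591796875, 256.5946044921875) (array([ 412.80736373, -342.11523086,   20.81261528]), [0.0003479431190135598, 0.00034794311907436183])
[ 412.38861084 -341.86157227] [0. 0.] 17.017890417419913
```

Emit:
{"method": "move_arm", "body": {
  "steps": [
    {"gripper": 1,"translation": [-0.018,0.001,0.05],"spin": 0.043},
    {"gripper": 1,"translation": [0.0,0.0,0.075],"spin": 0.0},
    {"gripper": 1,"translation": [0.0,0.0,0.075],"spin": 0.0},
    {"gripper": 1,"translation": [0.0,0.0,0.075],"spin": 0.0},
    {"gripper": 1,"translation": [0.0,0.0,0.07],"spin": 0.0}
  ]
}}

```text
t: 10.4
tool_pos: [412.3, -341.6, 49.0]
ee_rot: [[0.974, 0.227, 0.0], [0.227, -0.974, 0.0], [0.0, -0.0, -1.0]]
contact_force: [-0.6, -1.1, -0.7]
grip_width: 85.2
grip_force: 0.0
```

Emit:
{"method": "move_arm", "body": {
  "steps": [
    {"gripper": 1,"translation": [0,0,0.04],"spin": 0},
    {"gripper": 1,"translation": [0.0,0.0,0.036],"spin": 0.0},
    {"gripper": 1,"translation": [0.0,0.0,0.0],"spin": 0.0}
  ]
}}

```text
t: 10.7
tool_pos: [411.5, -340.6, 2.8]
ee_rot: [[0.974, 0.226, -0.003], [0.226, -0.974, 0.004], [-0.002, -0.005, -1.0]]
contact_force: [0.8, -0.1, -0.1]
grip_width: 85.5
grip_force: 0.0
```

Emit:
{"method": "move_arm", "body": {
  "steps": [
    {"gripper": -0.2,"translation": [0,0,0],"spin": 0},
    {"gripper": -0.2,"translation": [0.0,0.0,0.0],"spin": 0.0},
    {"gripper": -0.2,"translation": [0.0,0.0,0.0],"spin": 0.0},
    {"gripper": -0.2,"translation": [0.0,0.0,0.0],"spin": 0.0}
  ],
  "squeeze": 40
}}

```text
t: 11.1
tool_pos: [413.1, -342.6, 7.0]
ee_rot: [[0.974, 0.225, 0.002], [0.225, -0.974, -0.002], [0.001, 0.003, -1.0]]
contact_force: [-2.1, 0.9, 5.7]
grip_width: 58.8
grip_force: 42.9
```

Emit:
{"method": "move_arm", "body": {
  "steps": [
    {"gripper": -0.2,"translation": [0,0,-0.04],"spin": 0},
    {"gripper": -0.2,"translation": [0.0,0.0,-0.08],"spin": 0.0},
    {"gripper": -0.2,"translation": [0.0,0.0,-0.08],"spin": 0.0},
    {"gripper": -0.2,"translation": [0.0,0.0,-0.08],"spin": 0.0},
    {"gripper": -0.2,"translation": [0.0,0.0,-0.08],"spin": 0.061}
  ]
}}

```text
t: 11.6
tool_pos: [412.3, -341.5, 224.2]
ee_rot: [[0.992, 0.129, 0.001], [0.129, -0.992, -0.001], [0.001, 0.001, -1.0]]
contact_force: [-0.5, -0.7, -1.8]
grip_width: 58.1
grip_force: 44.4
```

Emit:
{"method": "move_arm", "body": {
  "steps": [
    {"gripper": -0.2,"translation": [0,0,-0.06],"spin": 0},
    {"gripper": -0.2,"translation": [0.024,-0.0774,0],"spin": 0.0},
    {"gripper": -0.2,"translation": [0.024,-0.0774,0],"spin": 0.0},
    {"gripper": -0.2,"translation": [0.024,-0.0774,0],"spin": 0.0},
    {"gripper": -0.2,"translation": [0.024,-0.0774,0],"spin": 0.0}
  ]
}}

```text
t: 12.1
tool_pos: [445.3, -148.3, 258.1]
ee_rot: [[0.992, 0.13, 0.001], [0.13, -0.992, -0.001], [0.001, 0.001, -1.0]]
contact_force: [1.3, 0.9, -2.0]
grip_width: 58.7
grip_force: 44.4
```

Emit:
{"method": "move_arm", "body": {
  "steps": [
    {"gripper": -0.2,"translation": [0.024,-0.0774,0],"spin": 0},
    {"gripper": -0.2,"translation": [0.024,-0.0774,0],"spin": 0.0},
    {"gripper": -0.2,"translation": [0.024,-0.0774,0],"spin": 0.0},
    {"gripper": -0.2,"translation": [0.024,-0.0774,0],"spin": 0.0},
    {"gripper": -0.2,"translation": [0.024,-0.0774,0],"spin": 0.0}
  ]
}}

```text
t: 12.6
tool_pos: [486.5, 91.5, 258.2]
ee_rot: [[0.991, 0.13, 0.002], [0.13, -0.991, -0.0], [0.002, 0.0, -1.0]]
contact_force: [0.7, -0.4, -1.2]
grip_width: 58.7
grip_force: 44.4
```

Emit:
{"method": "move_arm", "body": {
  "steps": [
    {"gripper": -0.2,"translation": [0.024,-0.0774,0],"spin": 0},
    {"gripper": -0.2,"translation": [0.024,-0.0774,0],"spin": 0.0},
    {"gripper": -0.2,"translation": [0.024,-0.0774,0],"spin": 0.0},
    {"gripper": -0.2,"translation": [0,0,0],"spin": 0.0},
    {"gripper": -0.2,"translation": [0,0,0],"spin": 0.0}
  ]
}}

```text
t: 13.1
tool_pos: [511.1, 233.8, 257.5]
ee_rot: [[0.991, 0.132, 0.0], [0.132, -0.991, -0.0], [0.0, 0.0, -1.0]]
contact_force: [0.1, -0.4, -1.4]
grip_width: 58.7
grip_force: 44.4
```

```bash
python3 - <<'E'
from h import *
w=cap('wrist','wrist6');cap('side','side6');o=manip.get_obs();print(np.round(o['tool_pos'],1),np.round(o['ee_rot'],3).tolist(),o['grip_width'],o['grip_force'])
X=np.array([.991,.131]);Y=np.array([-.131,.991]);p=np.array(o['tool_pos'])[:2];print(p@X-538,p@Y-218.5)
h=cv2.cvtColor(w['color'],cv2.COLOR_RGB2HSV)
L=cv2.inRange(h,(75,90,60),(95,255,255))
for k in cv2.findContours(L,0,2)[0]:
    if cv2.contourArea(k)>300: print(cv2.boundingRect(k))
E
```

```text
[511.4 232.3 257.7] [[0.992, 0.129, 0.0], [0.129, -0.992, -0.0], [0.0, 0.0, -1.0]] 58.4086966822929 44.440977573394775
-0.7640834256982316 -55.282923356281
(218, 179, 123, 176)
(99, 147, 50, 93)
```

```bash
python3 - <<'E'
from h import *
X=np.array([.991,.131,0]);Y=np.array([-.131,.991,0])
def proj(c,p):
    q=np.array(c['attitude']).T@(p-np.array(c['xyz'],float));K=np.array(c['camera_matrix']);th=np.arctan2(np.hypot(q[0],q[1]),q[2]);r=np.hypot(q[0],q[1]);return K[0,2]+K[0,0]*th*q[0]/r,K[1,2]+K[1,1]*th*q[1]/r
for f in('wrist2',):
  w=load(f);im=cv2.cvtColor(w['color'],cv2.COLOR_RGB2GRAY)
  for z,rng in((90,range(465,500,2)),(121,range(570,625,2)),(141,range(460,490,2))):
    for yr in(-85,12,):
      print(f,z,yr,[(x,int(im[int(round(v)),int(round(u))]),int(u)) for x in rng for u,v in[proj(w,x*X+(218.5+yr)*Y+np.array([0,0,z]))]])
E
```

```text
wrist2 90 -85 [(465, 42, 239), (467, 43, 241), (469, 161, 243), (471, 167, 244), (473, 159, 246), (475, 160, 248), (477, 161, 250), (479, 162, 252), (481, 166, 254), (483, 170, 256), (485, 169, 258), (487, 162, 260), (489, 161, 262), (491, 155, 263), (493, 155, 265), (495, 159, 267), (497, 164, 269), (499, 164, 271)]
wrist2 90 12 [(465, 53, 235), (467, 49, 237), (469, 36, 239), (471, 171, 241), (473, 163, 244), (475, 163, 246), (477, 162, 248), (479, 162, 250), (481, 168, 252), (483, 167, 254), (485, 158, 256), (487, 158, 258), (489, 166, 260), (491, 164, 262), (493, 160, 264), (495, 157, 266), (497, 156, 269), (499, 156, 271)]
wrist2 121 -85 [(570, 165, 343), (572, 163, 345), (574, 165, 347), (576, 165, 349), (578, 161, 351), (580, 161, 353), (582, 159, 355), (584, 150, 357), (586, 98, 359), (588, 81, 361), (590, 78, 363), (592, 79, 365), (594, 80, 367), (596, 142, 369), (598, 90, 371), (600, 17, 373), (602, 27, 375), (604, 16, 377), (606, 14, 379), (608, 29, 380), (610, 27, 382), (612, 27, 384), (614, 24, 386), (616, 18, 388), (618, 32, 390), (620, 33, 392), (622, 118, 393), (624, 
[... 317 characters left out ...]
3, 387), (606, 115, 389), (608, 112, 392), (610, 88, 394), (612, 83, 396), (614, 83, 398), (616, 77, 400), (618, 77, 402), (620, 82, 404), (622, 143, 406), (624, 165, 408)]
wrist2 141 -85 [(460, 65, 227), (462, 67, 229), (464, 67, 231), (466, 62, 234), (468, 57, 236), (470, 48, 238), (472, 41, 240), (474, 75, 242), (476, 118, 244), (478, 112, 247), (480, 110, 249), (482, 108, 251), (484, 109, 253), (486, 111, 255), (488, 108, 258)]
wrist2 141 12 [(460, 81, 221), (462, 105, 223), (464, 100, 226), (466, 105, 228), (468, 101, 231), (470, 50, 233), (472, 45, 236), (474, 45, 238), (476, 87, 240), (478, 158, 243), (480, 168, 245), (482, 168, 248), (484, 157, 250), (486, 160, 253), (488, 166, 255)]
```

```bash
python3 - <<'E'
from h import *
w=load('wrist2')['color'];cv2.imwrite('pics/z2.png',cv2.resize(w[20:340,215:415],None,fx=1.85,fy=1.85,interpolation=cv2.INTER_CUBIC)[:,:,::-1])
r=w[180];print([(u,r[u].tolist()) for u in range(236,250)]);print([(u,r[u].tolist()) for u in range(368,416,2)])
E
```

```text
[(236, [23, 57, 86]), (237, [24, 51, 84]), (238, [20, 49, 80]), (239, [21, 53, 81]), (240, [7, 44, 77]), (241, [99, 108, 114]), (242, [177, 162, 136]), (243, [166, 157, 134]), (244, [166, 155, 135]), (245, [167, 157, 137]), (246, [169, 156, 137]), (247, [170, 158, 138]), (248, [172, 158, 137]), (249, [166, 154, 133])]
[(368, [178, 165, 144]), (370, [104, 98, 85]), (372, [88, 77, 70]), (374, [87, 81, 71]), (376, [86, 79, 73]), (378, [84, 77, 67]), (380, [73, 66, 60]), (382, [174, 159, 141]), (384, [172, 160, 140]), (386, [130, 121, 106]), (388, [121, 115, 102]), (390, [123, 113, 99]), (392, [116, 102, 92]), (394, [105, 98, 84]), (396, [86, 81, 71]), (398, [92, 86, 77]), (400, [84, 81, 69]), (402, [90, 82, 72]), (404, [85, 79, 68]), (406, [131, 130, 117]), (408, [172, 166, 150]), (410, [168, 166, 147]), (412, [172, 171, 149]), (414, [170, 165, 145])]
```

Emit:
{"method": "move_arm", "body": {
  "steps": [
    {"gripper": -0.2,"translation": [-0.006,0,0.06],"spin": 0},
    {"gripper": -0.2,"translation": [0,0,0.08],"spin": 0.0},
    {"gripper": -0.2,"translation": [0,0,0.07],"spin": 0.0},
    {"gripper": -0.2,"translation": [0,0,0.04],"spin": 0.0},
    {"gripper": -0.2,"translation": [0,0,0],"spin": 0.0}
  ]
}}

```text
t: 13.7
tool_pos: [506.5, 231.0, 104.7]
ee_rot: [[0.992, 0.128, -0.006], [0.128, -0.992, -0.001], [-0.006, 0.001, -1.0]]
contact_force: [1.3, -0.6, -1.7]
grip_width: 58.6
grip_force: 44.5
```

Emit:
{"method": "move_arm", "body": {
  "steps": [
    {"gripper": -0.2,"translation": [0,0,0.008],"spin": 0},
    {"gripper": -0.2,"translation": [0,0,0.006],"spin": 0.0},
    {"gripper": -0.2,"translation": [0,0,0],"spin": 0.0}
  ]
}}

```text
t: 14.0
tool_pos: [508.4, 232.5, 99.8]
ee_rot: [[0.992, 0.13, 0.002], [0.13, -0.992, 0.0], [0.002, -0.0, -1.0]]
contact_force: [0.2, -0.0, -2.4]
grip_width: 58.7
grip_force: 44.5
```

Emit:
{"method": "move_arm", "body": {
  "steps": [
    {"gripper": -0.2,"translation": [0,0,0.003],"spin": 0},
    {"gripper": -0.2,"translation": [0,0,0.003],"spin": 0.0},
    {"gripper": -0.2,"translation": [0,0,0],"spin": 0.0}
  ]
}}

```text
t: 14.3
tool_pos: [509.0, 232.8, 97.0]
ee_rot: [[0.991, 0.13, 0.004], [0.13, -0.991, 0.0], [0.004, 0.0, -1.0]]
contact_force: [-0.5, -0.7, 7.5]
grip_width: 59.0
grip_force: 45.3
```

Emit:
{"method": "move_arm", "body": {
  "steps": [
    {"gripper": 0.73,"translation": [0,0,0],"spin": 0},
    {"gripper": 0.73,"translation": [0,0,0],"spin": 0.0},
    {"gripper": 0.73,"translation": [0,0,-0.05],"spin": 0.0},
    {"gripper": 0.73,"translation": [0,0,-0.08],"spin": 0.0},
    {"gripper": 0.73,"translation": [0,0,-0.08],"spin": 0.0}
  ]
}}

```text
t: 14.8
tool_pos: [507.5, 232.5, 222.6]
ee_rot: [[0.992, 0.13, -0.001], [0.13, -0.992, -0.0], [-0.001, 0.0, -1.0]]
contact_force: [1.1, -0.1, 0.7]
grip_width: 73.7
grip_force: 0.0
```

Emit:
{"method": "move_arm", "body": {
  "steps": [
    {"gripper": 0.3,"translation": [-0.001,0.044,-0.04],"spin": 0},
    {"gripper": 0.3,"translation": [0,0.045,0],"spin": -0.091},
    {"gripper": 0.3,"translation": [0,0,0],"spin": -0.091},
    {"gripper": 0.3,"translation": [0,0,0],"spin": -0.091},
    {"gripper": 0.3,"translation": [0,0,0],"spin": -0.091}
  ]
}}

```text
t: 15.3
tool_pos: [514.3, 179.4, 245.3]
ee_rot: [[0.76, 0.65, -0.0], [0.65, -0.76, 0.0], [0.0, -0.0, -1.0]]
contact_force: [0.8, -0.8, 0.4]
grip_width: 55.6
grip_force: 0.0
```

Emit:
{"method": "move_arm", "body": {
  "steps": [
    {"gripper": 0.3,"translation": [0,0,0],"spin": -0.091},
    {"gripper": 0.3,"translation": [0,0,0],"spin": -0.091},
    {"gripper": 0.3,"translation": [0,0,0],"spin": -0.091},
    {"gripper": 0.3,"translation": [0,0,0],"spin": -0.091},
    {"gripper": 0.3,"translation": [0,0,0],"spin": -0.091}
  ]
}}

```text
t: 15.8
tool_pos: [514.2, 179.7, 245.2]
ee_rot: [[0.148, 0.989, -0.0], [0.989, -0.148, 0.0], [0.0, -0.0, -1.0]]
contact_force: [-0.1, 0.2, -0.2]
grip_width: 55.9
grip_force: 0.0
```

Emit:
{"method": "move_arm", "body": {
  "steps": [
    {"gripper": 0.3,"translation": [0,0,0],"spin": -0.091},
    {"gripper": 0.3,"translation": [0,0,0],"spin": -0.09},
    {"gripper": 0.3,"translation": [0,0,0],"spin": 0},
    {"gripper": 0.3,"translation": [0,0,0],"spin": 0}
  ]
}}

```text
t: 16.2
tool_pos: [514.3, 179.6, 245.3]
ee_rot: [[-0.126, 0.992, -0.0], [0.992, 0.126, 0.0], [0.0, -0.0, -1.0]]
contact_force: [0.7, 0.5, 0.1]
grip_width: 55.6
grip_force: 0.0
```

```bash
cat > t.py <<'E'
from h import *
import sys
w=cap('wrist',sys.argv[1]);o=manip.get_obs();print(np.round(o['tool_pos'],1),np.round(o['ee_rot'],3).tolist(),o['grip_width'])
X=np.array([.991,.131]);Y=np.array([-.131,.991]);p=np.array(o['tool_pos'])[:2];print('tcp',p@X-533.5,p@Y-218.5)
h=cv2.cvtColor(w['color'],cv2.COLOR_RGB2HSV)
for n,lo,hi in(('teal',(75,90,60),(95,255,255)),('blue',(100,90,20),(125,255,120))):
    m=cv2.inRange(h,lo,hi)
    for k in cv2.findContours(m,0,2)[0]:
        if cv2.contourArea(k)<1000: continue
        P=np.array([onz(w,x,y,115,True)[:2] for x,y in k[:,0]],np.float32);r=cv2.minAreaRect(P);p=np.array(r[0]);print(n,np.round(r[1]),round(r[2],1),'rel',p@X-533.5,p@Y-218.5,cv2.boundingRect(k))
E
python3 t.py wrist7
```

```text
[514.3 179.6 245.3] [[-0.126, 0.992, -0.0], [0.992, 0.126, -0.0], [0.0, -0.0, -1.0]] 55.56674346254368
tcp -0.32336778162880364 -107.88329610442626
teal [93. 51.] 7.3 rel 0.26980926513670056 -53.72699005126955 (225, 107, 111, 61)
blue [79. 42.] 7.6 rel -0.546894897460902 39.17212200927736 (231, 6, 96, 48)
blue [ 12. 220.] 6.4 rel -64.78099700927731 -40.36785540771484 (196, 0, 17, 246)
```

Emit:
{"method": "move_arm", "body": {
  "steps": [
    {"gripper": 0.3,"translation": [0,0,0.07],"spin": 0},
    {"gripper": 0.3,"translation": [0,0,0.08],"spin": 0},
    {"gripper": 0.3,"translation": [0,0,0.06],"spin": 0},
    {"gripper": 0.3,"translation": [0,0,0.038],"spin": 0},
    {"gripper": 0.3,"translation": [0,0,0],"spin": 0}
  ]
}}

```text
t: 16.75
tool_pos: [512.7, 179.4, 93.7]
ee_rot: [[-0.128, 0.992, -0.006], [0.992, 0.128, -0.001], [0.0, -0.006, -1.0]]
contact_force: [-0.1, 0.9, 0.5]
grip_width: 55.7
grip_force: 0.0
```

Emit:
{"method": "move_arm", "body": {
  "steps": [
    {"gripper": 0.3,"translation": [0.02,0,0],"spin": 0},
    {"gripper": 0.3,"translation": [0.02,0,0],"spin": 0},
    {"gripper": 0.3,"translation": [0.015,0,0],"spin": 0},
    {"gripper": 0.3,"translation": [0.01,0,0],"spin": 0},
    {"gripper": 0.3,"translation": [0,0,0],"spin": 0}
  ]
}}

```text
t: 17.25
tool_pos: [509.2, 219.4, 97.0]
ee_rot: [[-0.131, 0.991, 0.001], [0.991, 0.131, 0.0], [0.0, 0.001, -1.0]]
contact_force: [0.3, -0.1, 0.3]
grip_width: 55.7
grip_force: 0.0
```

Emit:
{"method": "move_arm", "body": {
  "steps": [
    {"gripper": 0.3,"translation": [0.005,0,0],"spin": 0},
    {"gripper": 0.3,"translation": [0.005,0,0],"spin": 0},
    {"gripper": 0.3,"translation": [0,0,0],"spin": 0}
  ]
}}

```text
t: 17.55
tool_pos: [508.5, 224.4, 96.5]
ee_rot: [[-0.13, 0.992, 0.0], [0.992, 0.13, 0.0], [0.0, 0.0, -1.0]]
contact_force: [0.0, -0.4, -0.0]
grip_width: 55.4
grip_force: 0.0
```

Emit:
{"method": "move_arm", "body": {
  "steps": [
    {"gripper": 0.3,"translation": [0.004,0,0],"spin": 0},
    {"gripper": 0.3,"translation": [0.003,0,0],"spin": 0},
    {"gripper": 0.3,"translation": [0,0,0],"spin": 0}
  ]
}}

```text
t: 17.85
tool_pos: [508.1, 226.2, 96.4]
ee_rot: [[-0.13, 0.992, -0.001], [0.991, 0.13, -0.004], [-0.004, -0.001, -1.0]]
contact_force: [-1.0, -15.4, 2.8]
grip_width: 55.4
grip_force: 7.3
```

Contact: the row is closed up. I'll back off, lift and check.

Emit:
{"method": "move_arm", "body": {
  "steps": [
    {"gripper": 0.3,"translation": [-0.015,0,0],"spin": 0},
    {"gripper": 0.3,"translation": [0,0,-0.07],"spin": 0},
    {"gripper": 0.3,"translation": [0,0,-0.08],"spin": 0},
    {"gripper": 0.3,"translation": [-0.03,0,-0.08],"spin": 0},
    {"gripper": 0.3,"translation": [0,0,-0.04],"spin": 0}
  ]
}}

```text
t: 18.35
tool_pos: [512.2, 201.1, 261.4]
ee_rot: [[-0.129, 0.992, 0.005], [0.992, 0.129, 0.001], [0.0, 0.005, -1.0]]
contact_force: [0.4, 0.3, -0.1]
grip_width: 55.9
grip_force: 0.0
```

Emit:
{"method": "move_arm", "body": {
  "steps": [
    {"gripper": 0.3,"translation": [0.04,0,-0.04],"spin": 0},
    {"gripper": 0.3,"translation": [0,0,0],"spin": 0},
    {"gripper": 0.3,"translation": [0,0,0],"spin": 0}
  ]
}}

```text
t: 18.65
tool_pos: [508.0, 225.9, 280.7]
ee_rot: [[-0.131, 0.991, -0.001], [0.991, 0.131, 0.0], [0.0, -0.0, -1.0]]
contact_force: [1.0, 0.5, -0.1]
grip_width: 55.7
grip_force: 0.0
```

```bash
python3 t.py wrist8; python3 - <<'E'
from h import *
w=load('wrist8')['color'];d=cap('side','side8')['color'];s=cap('scene','scene8')['color']
f=lambda im,x,y,w,h,s:cv2.resize(im[y:y+h,x:x+w],None,fx=s,fy=s,interpolation=cv2.INTER_CUBIC)
cv2.imwrite('pics/c8.png',np.vstack([np.hstack([cv2.resize(w,(400,300)),f(d,140,230,200,150,2)]),np.hstack([cv2.resize(s,(400,300)),f(d,180,110,220,165,400/220)])])[:,:,::-1])
c=load('wrist8');a=onz(c,0,0,116,True)
E
```

```text
[507.9 225.5 280.1] [[-0.13, 0.992, -0.002], [0.992, 0.13, -0.0], [-0.0, -0.002, -1.0]] 55.59720979137376
tcp -0.6010351022023315 -61.53873865252075
teal [93. 52.] 7.5 rel 0.3903000183105405 -19.923623382568366 (232, 121, 98, 55)
teal [93. 51.] 8.1 rel 6.106714691162097 99.98297024536134 (237, 0, 99, 51)
blue [79. 41.] 7.4 rel -0.8828206481933876 40.08606582641602 (237, 64, 85, 44)
blue [ 11. 256.] 6.5 rel -63.88330337524411 1.0459292297363163 (208, 0, 14, 253)
```

View pics/c8.png

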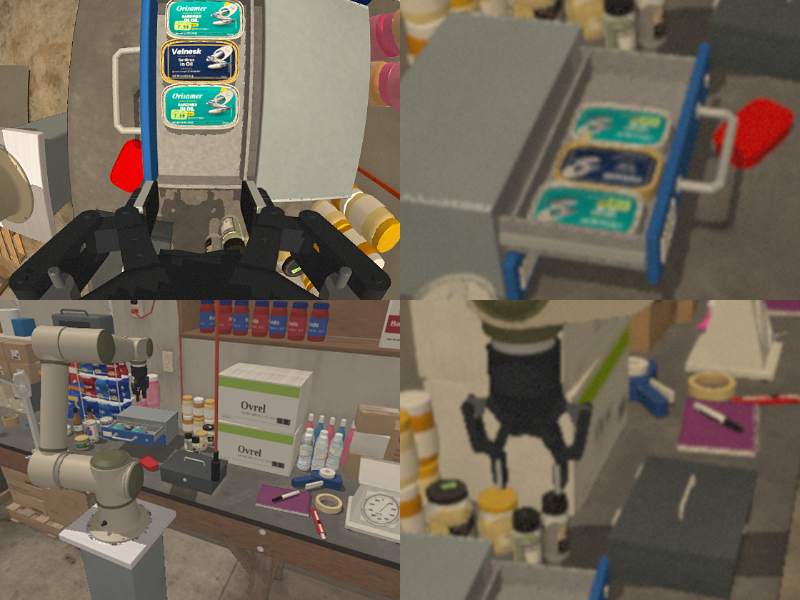

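The final view shows the three tins in one straight row at y = +100, +40 and -20 mm. The drawer is open, the lower drawer is shut and the bystanders are untouched.

```bash
python3 -c "
from station import manip
print(manip.finish_job())"
```

```text
the job is handed in; nothing more can be done
None
```

The job is handed in, with no verdict returned: by my last measurement the three tins lie in one row against the top drawer's left side, the drawer is pulled out to its stop (about 137 mm), the lower drawer is shut, and nothing else was touched.

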